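Drop a tenon block through the spring gate and hold the gate open at its mark

ROBOT

A 6-joint arm with a two-finger parallel gripper is mounted at the origin on the work surface. World frame = base frame: x ahead of the robot, y to its left, z up, the work surface at z = 0. Lengths are in m, angles in rad, forces in N, time in s.
With the tool pointing down it reaches from about 0.375 to 0.975 m from the base axis. Payload 3.8 kg.
Tool frame: the origin (TCP) lies midway between the tips of the shut fingers; the grasp point (between the pads) lies 19 mm behind it; z points along the fingers, y is the line along which they close (so a half turn about z gives the same grasp; the last joint's range is limited). The gripper opens to 85 mm and grips with 20 to 120 N. Pads are 22 mm wide; open, the fingers measure 114 mm over their backs; the gripper's body (76 mm by 85 mm) begins 54 mm behind the grasp point. The pads swing forward as they close: fully open they stand 13 mm farther back than shut.
Start: joints at [-1.174, 0.264, 1.604, -0, 1.274, -0.037], TCP at [0.284, -0.612, 0.231] pointing down, gripper open.
Joint ranges: [-2.63, 2.63], [-0.94, 2.18], [0.31, 2.57], [-1.31, 4.45], [0, 2.66], [-2.55, 2.55]. Speed limits (rad/s): [2.57, 2.57, 3.14, 3.14, 3.14, 3.14].

INTERFACE

Orientations are given as a rotation vector (axis times angle).
In Python, from workcell import status, read_camera, workorder, masks_of gives the robot as it stands.
- The arm moves only by the tool drive_tool, never from a script. Its argument "rows" is a list of rows, each a list of 7 numbers: the turn, a rotation vector about the tool's x, y, z in degrees, then the shift along the tool's x, y, z in m, then the opening, from 0 (shut) to 1 (fully open). In form: [[ax, ay, az, tx, ty, tz, claw], ...]. A call has 1 to 8 rows; each row shifts and turns the commanded pose from where the row before left it, along the tool's axes as they then stand; what a row does not reach is not made up. A row lasts 1/12 s, in which the tool goes at most 41.7 mm and 7.16 degrees, less where a joint would pass 70% of its speed; a pose out of reach is approached as far as the arm can. A call is refused whole if a number of a shift passes 0.0417 or a number of a turn 7.16, either way. A call with a gripper value outside its range is refused whole. The fingers move at their own pace and stop on an object; "force" is the grip in N (left out, the last holds). Time passes only in rows, so rows that do not move let the fingers close. It gives the time, the measured TCP pose, the force, the opening and the grip force at its end, in the units of the state.
- status.read_state(): the state, without advancing time (a new reading comes with each control period).
- read_camera(name): name is "scene" or "top" or "wrist"; returns a dict with "color" (420x560x3 uint8, red, green, blue), "intrinsics" (3x3 intrinsics, pixels), "D" ([k1, k2, p1, p2, k3] as OpenCV has them; the pictures are not rectified), "world_from_camera" (4x4, takes a point from camera to world coordinates); the wrist camera has in their place "mount" (4x4, takes a point from camera to tool coordinates, whose origin is the TCP and whose axes are the flange's). Camera axes: x right, y up, looking along -z (the intrinsics and any distortion apply to the point x, -y, -z); pixel columns grow to the right and rows downward; lengths in m; the calibration is good to about 2 mm. A picture is of the moment at which its call begins: read the wrist's pose just before it. There is no depth.
- workorder.finish_job(): hands the job in; it is judged then, once.
Trained networks look in a picture, given as the dict that the camera call returned (one of the last four; its "shot" number tells which), for a name from the list of things; names that differ only in an ending like _2 or _b are one class to them, and where a whole thing is asked for, a point or a joint stands for the part that bears it (a point fixed in the world has none). Each returns a list of dicts, best first, with "score" (0 to 1); they miss things now and then, are a little off and sometimes report something else, mostly with a low value. They report only what shows in the picture. A call takes as long as a camera call. They do not tell look-alikes from the thing itself.
- masks_of(picture, name): "mask" (420x560 bool, what is visible of it) and "bbox" ([left, top, right, bottom] in pixels, round what is visible of it).
The state is a dict: "time": time; "q": joint angles; "joint_vel": joint speeds; "joint_torque": joint torques, N m; "tool_pos": TCP position; "tcp_rot": TCP orientation; "wrist_force": force on the tool from outside, world axes, zero at the start; "torque": the same for the moment, N m; "width": opening from 0.0 (shut) to 1.0 (fully open); "grip_force": force on a finger pad.
Only numpy, scipy, OpenCV 4.12 (cv2) and the standard library are available. Lean on these libraries where they do the work, as an engineer would, in place of code of your own. Each camera call takes 0.05 s, during which the arm holds its last target. There are 200 camera calls.

TASK

Lift the wooden tenon block out of the grey bin, lay it flat in the hopper of the plywood feeder and let go, so that it rests on the closed gate. Then grip the gate's upright post and pull the spring gate out until its pointer is level with the brass mark on the rail, so that the block drops into the tray below, and finish while still holding the gate there, without letting go. Leave the hammer, glue bottle, work lamp and sanding block where they are.

Things in the scene. Friction and masses are not known exactly. Their poses are not given: they have to be found in the camera images.
- block: loose beech tenon block, 40 (its x) x 70 (its y) x 30 (its z) mm, about 60 g, lying flat in the bin, at any angle there. Origin: centre of its underside; z up.
- block_center (a point): the centre of the block, 15 mm above its underside
- bin: open grey plastic bin, fixed, 190 (x) x 160 (y) x 55 mm high outside, walls and floor 5 mm thick. Origin: centre of its underside.
- feeder: plywood feeder fixed to the bench, yaw up to 17 degrees. Origin: on the bench under the centre of its hopper; -x points roughly to the robot and is the way the gate is pulled; +y is the side of the marked rail. In front of the hopper a base board and two rails (at y = -48 and 48 mm, tops 56 mm above the bench) run to x = -208 mm.
- hopper (a point): centre of the mouth of the feeder's hopper, an open-topped well 58 mm (feeder x) by 86 mm (y) inside, walls 10 mm thick, rim 72 mm above the bench. The closed gate is its floor, 56 mm above the bench: only 16 mm deep, so that a block lying flat in it, its 40 mm side along the feeder's x, stands 14 mm above the rim.
- tray (a point): centre of the floor of the tray under the hopper and gate, 8 mm above the bench; same 58 x 86 mm inside, with a clear window on the feeder's +x side
- gate: the feeder's spring gate: a wooden plate 6 mm thick with a narrow tongue in front that carries an upright post. It slides only along the feeder's -x, 0 to 85 mm; closed, its origin is at the feeder's origin. A spring pulls it shut: about 3.5 N closed, growing by 1.1 N per 10 mm. A block in the hopper falls into the tray once the gate is out by 50 mm or less.
- gate_post (a point): centre of the top of the gate's upright post, a round dark wooden post of 24 mm diameter and 45 mm height standing on the tongue; its top is 101 mm above the bench, and closed it is 95 mm in front (-x) of the hopper's centre, with 44 mm free between the post and the hopper's front wall
- gate_pointer (a point): tip of the gate's pointer, a bright steel strip 6 mm wide on the gate reaching to the +y rail, 30 mm behind (+x of) the post's axis, 61 mm above the bench; it moves with the gate
- mark: the mark: a brass clip 8 mm wide (x) and 14 mm long (y), 4 mm high, on top of the +y rail, fixed, its axes parallel to the feeder's. Its origin is the middle of its underside, 56 mm above the bench. The pointer is level with it when its x in the mark's frame is 0; from closed that takes a pull of 52 to 68 mm.
- hammer: bystander: hammer lying on the bench, about 260 mm long
- glue: bystander: white glue bottle, 60 mm diameter, 150 mm high
- lamp: bystander: standing work lamp, 52 mm diameter, 220 mm high
- sander: bystander: cork sanding block with wooden back, 50 x 80 x 38 mm
Mind the look-alikes: they are no part of the job. Leave any pink look-alike of the block alone. Several things look just like the bin: the one meant starts farthest from the robot's base.

How it is judged:
By the outcome, as a careful person would: the job done as asked, in the order asked, and still so for the second after the job is handed in, while the arm keeps its last pose, push and grip.
It also fails if it takes over 54 s, if anything falls off the work surface, if the arm or the gripper's body presses on something with over 40 N, if the wrist force passes 120 N, or if a joint passes its speed limit or range.

## Working session

There is one attempt and no reset: what is moved stays moved. The work goes in short steps, Python scripts to look and compute and a tool call to move; the robot and the scene stay as the last step left them, time stands still between calls to the robot, and variables do not carry over. Pictures are saved under pics/ and viewed, at most 10 in all, crops included, and the job is handed in when it is done.

Besides the shell and the picture viewer there is one more tool, called after "Emit:" as name(argument=value, ...), one argument or row to a line, values as JSON. drive_tool: Moves the arm, as the interface text tells. Its arguments: {"type":"object","properties":{"rows":{"type":"array"},"force":{"type":"number"}},"required":["rows"]}

```bash
mkdir -p pics; ls; cat > h.py <<'E'
import numpy as np, cv2
from scipy.spatial.transform import Rotation as R
from workcell import status, read_camera, workorder, masks_of
def T_tool():
    s=status.read_state(); T=np.eye(4); T[:3,:3]=R.from_rotvec(s["tcp_rot"]).as_matrix(); T[:3,3]=s["tool_pos"]; return T
def shot(n):
    T=T_tool(); p=read_camera(n); p["W"]=T@p["mount"] if n=="wrist" else p["world_from_camera"]; return p
def pix2w(p,uv,z):
    uv=np.array(uv,float).reshape(-1,1,2)
    n=cv2.undistortPoints(uv,np.array(p["intrinsics"]),np.array(p["D"]))[:,0]
    d=np.c_[n[:,0],-n[:,1],-np.ones(len(n))]@np.array(p["W"])[:3,:3].T; o=np.array(p["W"])[:3,3]
    return o+d*((z-o[2])/d[:,2])[:,None]
def w2pix(p,X):
    X=np.array(X,float).reshape(-1,3); Wi=np.linalg.inv(p["W"]); c=X@Wi[:3,:3].T+Wi[:3,3]
    c=c*[1,-1,-1]
    return cv2.projectPoints(c,np.zeros(3),np.zeros(3),np.array(p["intrinsics"]),np.array(p["D"]))[0][:,0]
def save(p,f): cv2.imwrite("pics/"+f,p["color"][:,:,::-1])
E
python3 - <<'E'
from h import *
a=shot("scene");b=shot("top")
im=np.hstack([a["color"],b["color"]])
save(a,"s0.png");save(b,"t0.png")
print(status.read_state())
for p,nm in((a,"scene"),(b,"top")):
    print(nm,p["W"][:3,3])
    for n in ["block","bin","feeder","gate","gate_post","gate_pointer","mark","hammer","glue","lamp","sander"]:
        for m in masks_of(p,n):
            ys,xs=np.nonzero(m["mask"]); print(n,round(m["score"],2),np.round(m["bbox"]),np.round([xs.mean(),ys.mean()],1),m["mask"].sum(),np.round(pix2w(p,[xs.mean(),ys.mean()],0.03)[0],3))
E
```

```text
pics
{'time': 0.1, 'q': array([-1.17390716e+00,  2.64709381e-01,  1.60521803e+00, -3.05387485e-05,
        1.27370919e+00, -3.68700536e-02]), 'joint_vel': array([ 0.00192472, -0.00110626, -0.00376417,  0.00014812, -0.00019574,
       -0.00044178]), 'joint_torque': array([ 1.52594935e-04, -5.16704929e+01, -3.68590987e+01, -6.94760320e-05,
        6.26941779e-03, -1.45292375e-05]), 'tool_pos': array([ 0.28344709, -0.61188355,  0.23007574]), 'tcp_rot': array([-3.06603483e+00, -6.75600693e-01,  6.19545774e-04]), 'wrist_force': array([-0.39899513,  1.09167571, -0.33121152]), 'torque': array([-0.04802519, -0.03835805,  0.01289379]), 'grip_force': 0.0, 'width': 1.0038016829601526}
scene [ 1.29836387 -0.13400107  1.15602005]
block 0.87 [320. 160. 342. 186.] [331.4 171. ] 331 [0.439 0.243 0.03 ]
block 0.54 [322. 203. 346. 226.] [333.  213.3] 342 [0.598 0.199 0.03 ]
block 0.5 [179. 198. 205. 246.] [194.7 227.4] 853 [ 0.552 -0.218  0.03 ]
bin 0.77 [344. 112. 412. 170.] [378.  138.9] 2608 [0.34  0.439 0.03 ]
bin 0.73 [300. 180. 377. 253.] [337.6 218.3] 3192 [0.619 0.207 0.03 ]
feeder 0.82 [175. 
[... 1596 characters left out ...]
59.4 211.6] 779 [ 0.567 -0.218  0.03 ]
gate_post 0.43 [194. 166. 255. 233.] [222.8 198. ] 2875 [0.611 0.21  0.03 ]
gate_post 0.36 [278. 251. 305. 267.] [289.6 258.9] 416 [0.421 0.    0.03 ]
gate_pointer 0.62 [348. 192. 376. 236.] [358.9 212.2] 777 [ 0.565 -0.216  0.03 ]
gate_pointer 0.29 [141. 174. 169. 197.] [153.6 184.2] 464 [0.656 0.432 0.03 ]
hammer 0.9 [235. 128. 320. 154.] [269.7 143.8] 794 [0.785 0.063 0.03 ]
glue 0.55 [143. 173. 170. 196.] [153.5 183.7] 450 [0.658 0.432 0.03 ]
lamp 0.7 [414. 174. 452. 200.] [431.9 186.4] 472 [ 0.646 -0.447  0.03 ]
lamp 0.57 [193. 165. 254. 233.] [222.6 198. ] 2866 [0.611 0.211 0.03 ]
sander 0.6 [277. 252. 303. 270.] [289.6 259.1] 378 [0.42 0.   0.03]
```

```bash
python3 - <<'E'
import cv2,numpy as np
a=cv2.imread("pics/t0.png")[110:340,100:470]; cv2.imwrite("pics/t0c.png",cv2.resize(a,None,fx=2.1,fy=2.1,interpolation=cv2.INTER_CUBIC))
a=cv2.imread("pics/s0.png")[90:310,90:440]; cv2.imwrite("pics/s0c.png",cv2.resize(a,None,fx=2.2,fy=2.2,interpolation=cv2.INTER_CUBIC))
E
```

```text
(no output)
```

View pics/t0c.png

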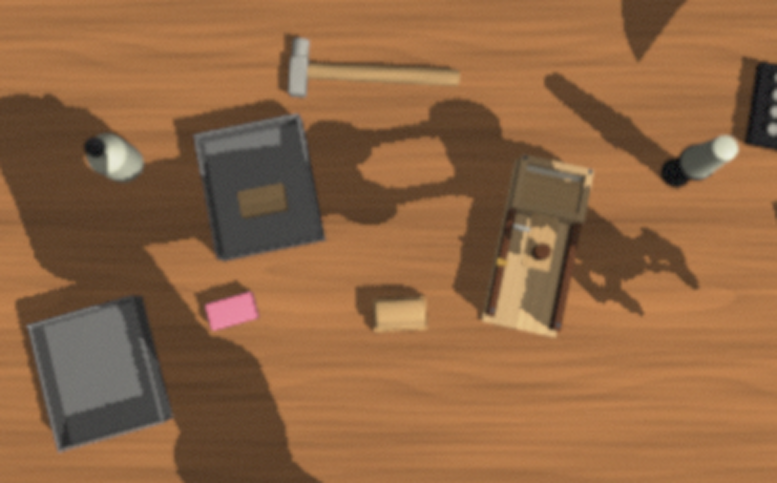

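View pics/s0c.png

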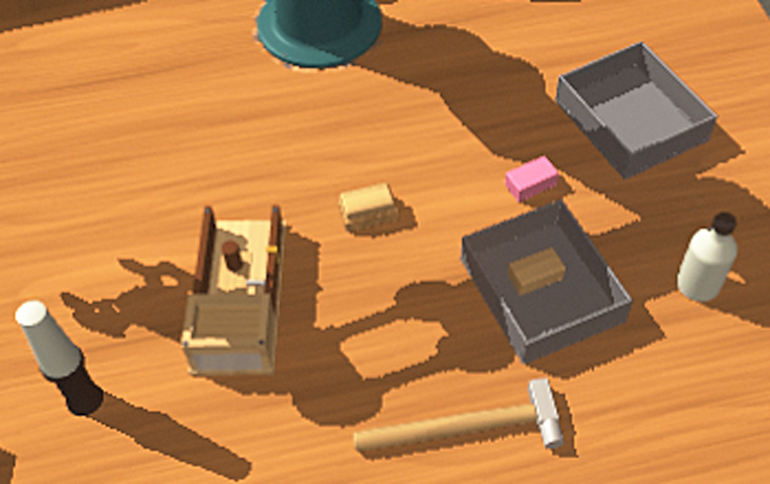

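Top crop: candidate bins are A at crop (260,188), about (0.61, 0.21), 0.64 m from the base, and B at (98,372), about (0.33, 0.44), 0.55 m. A is farthest and holds the beech block at (262,200), so A is the one meant. The pink look-alike is outside it at (230,310). The enlarged crop confirms this. The feeder is at about (540,245), with its post at (541,250).

```bash
cat >> h.py <<'E'
def plan(xyz,yawy=None):
    "remaining tool-frame shift, and az turn (deg) so tool y lies along world angle yawy (deg), mod 180; shift given both before and after turn"
    T=T_tool(); d=np.array(xyz)-T[:3,3]; print("tcp",T[:3,3].round(4),"tooly ang",np.degrees(np.arctan2(T[1,1],T[0,1])).round(2),"tilt",np.degrees(np.arccos(-T[2,2])).round(2))
    print("shift before turn",(T[:3,:3].T@d).round(4))
    if yawy is not None:
        w=np.degrees(np.arctan2(T[1,1],T[0,1])); dy=(yawy-w+90)%180-90
        print("az turn",round(-dy,2)," q6",status.read_state()["q"][5].round(3))
E
python3 - <<'E'
from h import *
for n in("top","scene"):
    p=shot(n)
    ms=masks_of(p,"block")
    for m in ms:
        ys,xs=np.nonzero(m["mask"]); w=pix2w(p,np.c_[xs,ys],0.035 if n=="top" else .03)[:,:2]
        c,s,a=cv2.minAreaRect((w*1000).astype(np.float32)); print(n,np.round(c),np.round(s),round(a,1))
plan([0.585,0.200,0.23],-80)
E
```

```text
top [426. 246.] [40. 74.] 14.0
top [588. 204.] [41. 73.] 13.2
scene [437. 244.] [63. 93.] 23.4
scene [597. 201.] [51. 77.] 13.5
scene [814.  38.] [ 93. 261.] 4.5
tcp [ 0.2837 -0.6125  0.2313] tooly ang -65.14 tilt 0.0
shift before turn [ 0.6149 -0.6106  0.0013]
az turn 14.86  q6 -0.037
```

Emit:
drive_tool(
  rows=[
    [0, 0, 0, 0.028, -0.0278, 0, 1],
    [0, 0, 0, 0.028, -0.0278, 0, 1],
    [0, 0, 0, 0.028, -0.0278, 0, 1],
    [0, 0, 0, 0.028, -0.0278, 0, 1],
    [0, 0, 0, 0.028, -0.0278, 0, 1],
    [0, 0, 0, 0.028, -0.0278, 0, 1],
    [0, 0, 0, 0.028, -0.0278, 0, 1],
    [0, 0, 0, 0.028, -0.0278, 0, 1],
  ],
)

```text
time: 2.07
tool_pos: [0.3938, -0.3148, 0.2315]
tcp_rot: [3.068, 0.675, 0.001]
wrist_force: [1.0, 0.5, -0.1]
width: 0.997
grip_force: 0.0
```

Emit:
drive_tool(
  rows=[
    [0, 0, 0, 0.028, -0.0278, 0, 1],
    [0, 0, 0, 0.028, -0.0278, 0, 1],
    [0, 0, 0, 0.028, -0.0278, 0, 1],
    [0, 0, 0, 0.028, -0.0278, 0, 1],
    [0, 0, 0, 0.028, -0.0278, 0, 1],
    [0, 0, 0, 0.028, -0.0278, 0, 1],
    [0, 0, 0, 0.028, -0.0278, 0, 1],
    [0, 0, 0, 0.028, -0.0278, 0, 1],
  ],
)

```text
time: 2.73
tool_pos: [0.5037, -0.0186, 0.2317]
tcp_rot: [3.068, 0.676, 0.002]
wrist_force: [0.7, -0.7, 0.2]
width: 1.002
grip_force: 0.0
```

Emit:
drive_tool(
  rows=[
    [0, 0, 0, 0.028, -0.0278, 0, 1],
    [0, 0, 0, 0.028, -0.0278, 0, 1],
    [0, 0, 0, 0.028, -0.0278, 0, 1],
    [0, 0, 0, 0.028, -0.0278, 0, 1],
    [0, 0, 0, 0.014, -0.014, 0, 1],
    [0, 0, -7.1, 0, 0, 0, 1],
    [0, 0, -7.1, 0, 0, 0, 1],
    [0, 0, -7.1, 0, 0, 0, 1],
  ],
)

```text
time: 3.4
tool_pos: [0.565, 0.1469, 0.2311]
tcp_rot: [2.885, 1.243, -0.0]
wrist_force: [0.0, 0.2, -0.4]
width: 1.0
grip_force: 0.0
```

Emit:
drive_tool(
  rows=[
    [0, 0, -7.1, 0, 0, 0, 1],
    [0, 0, -7.1, 0, 0, 0, 1],
    [0, 0, -7.1, 0, 0, 0, 1],
    [0, 0, -7.1, 0, 0, 0, 1],
    [0, 0, -7.1, 0, 0, 0, 1],
    [0, 0, -7.1, 0, 0, 0, 1],
    [0, 0, -7.1, 0, 0, 0, 1],
    [0, 0, -7.1, 0, 0, 0, 1],
  ],
)

```text
time: 4.07
tool_pos: [0.565, 0.146, 0.2314]
tcp_rot: [1.949, 2.464, 0.0]
wrist_force: [0.6, 0.3, 0.6]
width: 0.997
grip_force: 0.0
```

Emit:
drive_tool(
  rows=[
    [0, 0, 0, 0, 0, 0, 1],
    [0, 0, 0, 0, 0, 0, 1],
  ],
)

```text
time: 4.23
tool_pos: [0.565, 0.146, 0.2313]
tcp_rot: [1.961, 2.454, 0.0]
wrist_force: [0.0, -1.5, 0.0]
width: 0.999
grip_force: 0.0
```

```bash
python3 - <<'E'
from h import *
p=shot("wrist"); save(p,"w1.png"); print(p["mount"])
for m in masks_of(p,"block"):
    ys,xs=np.nonzero(m["mask"]); w=pix2w(p,np.c_[xs,ys],0.035)[:,:2]
    c,s,a=cv2.minAreaRect((w*1000).astype(np.float32)); print(m["score"],m["bbox"],np.round(c),np.round(s),round(a,1), w.mean(0))
plan([0.588,0.204,0.23],13.2)
E
```

```text
[[-1.04627600e-04  9.46100476e-01  3.23873244e-01  8.39037499e-02]
 [ 9.99999643e-01  3.70707421e-04 -7.59861796e-04 -3.82320562e-04]
 [-8.38967822e-04  3.23873048e-01 -9.46100177e-01 -1.43464644e-01]
 [ 0.00000000e+00  0.00000000e+00  0.00000000e+00  1.00000000e+00]]
0.68 [295.5, 100.0, 342.0, 167.8] [589. 204.] [41. 71.] 11.1 [0.58906701 0.20513558]
0.68 [136.3, 11.1, 195.4, 94.5] [431. 248.] [45. 70.] 16.7 [0.43044501 0.24917201]
tcp [0.565  0.146  0.2313] tooly ang 12.79 tilt 0.0
shift before turn [0.0515 0.0353 0.0013]
az turn -0.41  q6 -0.013
```

View pics/w1.png

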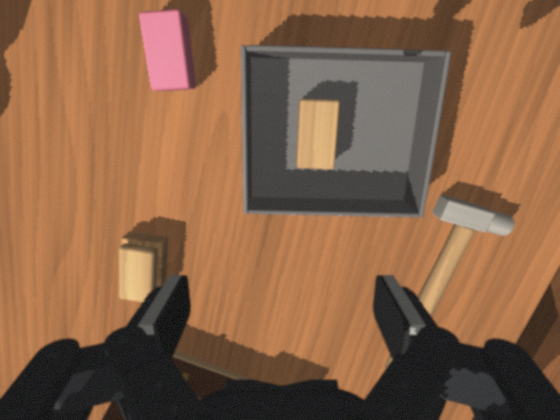

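Wrist view: the block is at (318,134) in the bin, aligned with the fingers to within about 2 degrees. The pink look-alike at (165,50) is outside the bin.

Emit:
drive_tool(
  rows=[
    [0, 0, 0, 0.0259, 0.0182, 0, 0.72],
    [0, 0, 0, 0.0259, 0.0182, 0, 0.72],
    [0, 0, 0, 0, 0, 0.0375, 0.72],
    [0, 0, 0, 0, 0, 0.0375, 0.72],
    [0, 0, 0, 0, 0, 0.0375, 0.72],
    [0, 0, 0, 0, 0, 0.0375, 0.72],
    [0, 0, 0, 0, 0, 0, 0.72],
    [0, 0, 0, 0, 0, 0, 0.72],
  ],
)

```text
time: 5.0
tool_pos: [0.5864, 0.2039, 0.0787]
tcp_rot: [-1.956, -2.454, 0.008]
wrist_force: [1.2, -0.5, 0.6]
width: 0.718
grip_force: 0.0
```

```bash
python3 - <<'E'
from h import *
p=shot("wrist"); save(p,"w2.png")
plan([0.589,0.2045,0.016],12.8)
E
```

```text
tcp [0.589  0.2047 0.0817] tooly ang 12.89 tilt 0.04
shift before turn [-0.0002  0.0001  0.0657]
az turn 0.09  q6 0.069
```

View pics/w2.png

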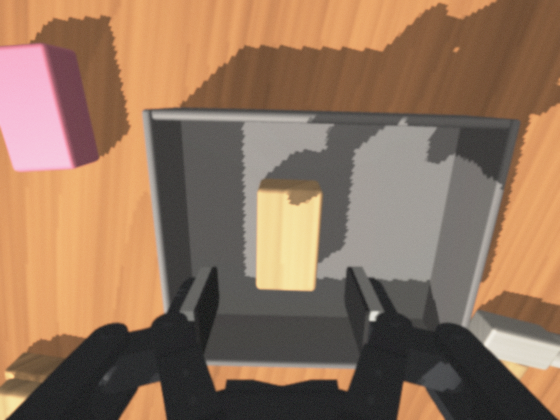

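Wrist view: the block is centred at (288,238) between the fingers (midpoint x about 281) and clear of the bin walls. I'll descend and close.

Emit:
drive_tool(
  force=50,
  rows=[
    [0, 0, 0, 0, 0, 0.03, 0.72],
    [0, 0, 0, 0, 0, 0.025, 0.72],
    [0, 0, 0, 0, 0, 0.0105, 0.72],
    [0, 0, 0, 0, 0, 0, 0.72],
    [0, 0, 0, 0, 0, 0, 0.3],
    [0, 0, 0, 0, 0, 0, 0.3],
    [0, 0, 0, 0, 0, 0, 0.3],
    [0, 0, 0, 0, 0, 0, 0.3],
  ],
)

```text
time: 5.72
tool_pos: [0.5914, 0.2054, 0.0189]
tcp_rot: [1.955, 2.455, 0.007]
wrist_force: [0.3, 0.2, 8.1]
width: 0.457
grip_force: 51.7
```

Emit:
drive_tool(
  rows=[
    [0, 0, 0, 0, 0, 0, 0.3],
    [0, 0, 0, 0, 0, 0, 0.3],
    [0, 0, 0, 0, 0, -0.02, 0.3],
    [0, 0, 0, 0, 0, -0.04, 0.3],
    [0, 0, 0, 0, 0, -0.04, 0.3],
    [0, 0, 0, 0, 0, -0.04, 0.3],
    [0, 0, 0, 0, 0, -0.04, 0.3],
    [0, 0, 0, 0, 0, -0.02, 0.3],
  ],
)

```text
time: 6.38
tool_pos: [0.5914, 0.2054, 0.2233]
tcp_rot: [1.953, 2.454, 0.012]
wrist_force: [1.7, 0.7, 0.4]
width: 0.451
grip_force: 50.9
```

```bash
python3 - <<'E'
from h import *
s=status.read_state(); print(s["width"],s["grip_force"],s["tool_pos"],s["time"])
p=shot("top"); save(p,"t2.png"); 
im=cv2.resize(p["color"][160:290,300:410],None,fx=4.5,fy=4.5,interpolation=cv2.INTER_CUBIC)
q=shot("scene")
im2=cv2.resize(q["color"][130:290,160:260],None,fx=3.65,fy=3.65,interpolation=cv2.INTER_CUBIC)
w=shot("wrist"); im3=w["color"]
h=min(im.shape[0],im2.shape[0]); o=np.hstack([im[:h],im2[:h]])[:,:,::-1]; print(o.shape,h)
cv2.imwrite("pics/m2.png",o[:600,:800] if o.shape[1]>800 else o)
E
```

```text
0.45131827267423674 50.86881637573242 [0.5913927  0.20544764 0.22327393] 6.3833
(584, 860, 3) 584
```

```bash
python3 - <<'E'
from h import *
s=status.read_state(); print(s["tool_pos"],s["wrist_force"])
w=shot("wrist"); p=shot("top")
im=cv2.resize(p["color"][175:285,310:400],None,fx=4.2,fy=4.2,interpolation=cv2.INTER_CUBIC)
im3=cv2.resize(w["color"][180:420,130:430],None,fx=1.4,fy=1.4); h=min(len(im),len(im3))
o=np.zeros((max(len(im),len(im3)),im.shape[1]+im3.shape[1],3),np.uint8); o[:len(im),:im.shape[1]]=im; o[:len(im3),im.shape[1]:]=im3
print(o.shape); cv2.imwrite("pics/m3.png",o[:,:,::-1])
E
```

```text
[0.59072987 0.20522254 0.22001258] [ 0.21073252  0.28084255 -1.0863173 ]
(462, 798, 3)
```

View pics/m3.png

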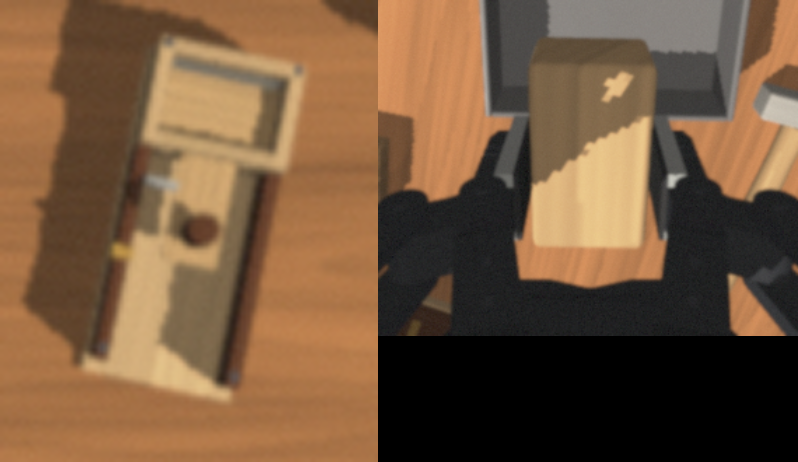

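The block is held squarely in the wrist inset, with its top face between about (540,65) and (640,247). In the top inset the hopper rim has corners (165,38), (305,68), (290,172) and (148,142). The post is at (203,228), the pointer at (165,183) and the mark at (120,251).

```bash
python3 - <<'E'
from h import *
w=shot("wrist");p=shot("top"); T=T_tool()
f=lambda x,y:(310+(x+.5)/4.2-.5,175+(y+.5)/4.2-.5)
rim=pix2w(p,[f(165,38),f(305,68),f(290,172),f(148,142)],.072); print("rim",rim.round(4))
e=rim-np.roll(rim,-1,0); print("sides",np.linalg.norm(e,axis=1).round(4),np.degrees(np.arctan2(e[:,1],e[:,0])).round(1),"c",rim.mean(0).round(4))
for n,xy,z in(("post",(203,226),.101),("ptr",(178,184),.061),("mark",(120,251),.060),("baseL",(83,365),.045),("baseR",(232,398),.045)): print(n,pix2w(p,[f(*xy)],z)[0].round(4))
# block in hand: top face in tool frame
zt=T[2,3]+.0165
for uv in ((282,356),(282,230),(240,300),(327,300)): 
    X=pix2w(w,[uv],zt)[0]; print("tool",(np.linalg.inv(T)@np.r_[X,1])[:3].round(4))
for m in masks_of(p,"feeder")[:1]:
    c=cv2.findContours(m["mask"].astype(np.uint8),0,2)[0][0]; print(cv2.minAreaRect(c))
E
```

```text
rim [[ 0.6481 -0.1811  0.072 ]
 [ 0.6257 -0.2819  0.072 ]
 [ 0.5502 -0.269   0.072 ]
 [ 0.5722 -0.1674  0.072 ]]
sides [0.1032 0.0767 0.1039 0.0771] [  77.5   -9.7 -102.2  169.8] c [ 0.599  -0.2248  0.072 ]
post [ 0.5095 -0.2011  0.101 ]
ptr [ 0.5427 -0.19    0.061 ]
mark [ 0.4944 -0.1473  0.06  ]
baseL [ 0.4126 -0.1209  0.045 ]
baseR [ 0.3887 -0.2283  0.045 ]
tool [-0.0362  0.0008 -0.0165]
tool [ 0.0315  0.0007 -0.0165]
tool [-0.0036 -0.0188 -0.0164]
tool [-0.0036  0.0216 -0.0166]
((289.5, 259.0), (16.0, 25.0), 90.0)
```

Emit:
drive_tool(
  rows=[
    [0, 0, 6.3, 0, 0, 0, 0.3],
    [0, 0, 6.3, 0, 0, 0, 0.3],
    [0, 0, 6.3, 0, 0, 0, 0.3],
    [0, 0, 6.3, 0, 0, 0, 0.3],
    [0, 0, 0, -0.0184, 0.0038, 0, 0.3],
    [0, 0, 0, -0.0368, 0.00765, 0, 0.3],
    [0, 0, 0, -0.0368, 0.00765, 0, 0.3],
    [0, 0, 0, -0.0368, 0.00765, 0, 0.3],
  ],
)

```text
time: 7.45
tool_pos: [0.5865, 0.0722, 0.2138]
tcp_rot: [-2.443, -1.973, 0.004]
wrist_force: [1.1, 0.4, -0.4]
width: 0.455
grip_force: 50.8
```

Emit:
drive_tool(
  rows=[
    [0, 0, 0, -0.0368, 0.00765, 0, 0.3],
    [0, 0, 0, -0.0368, 0.00765, 0, 0.3],
    [0, 0, 0, -0.0368, 0.00765, 0, 0.3],
    [0, 0, 0, -0.0368, 0.00765, 0, 0.3],
    [0, 0, 0, -0.0368, 0.00765, 0, 0.3],
    [0, 0, 0, -0.0368, 0.00765, 0, 0.3],
    [0, 0, 0, -0.0368, 0.00765, 0, 0.3],
    [0, 0, 0, -0.0368, 0.00765, 0, 0.3],
  ],
)

```text
time: 8.12
tool_pos: [0.5838, -0.2291, 0.2138]
tcp_rot: [-2.444, -1.97, 0.002]
wrist_force: [0.4, -0.4, -0.4]
width: 0.454
grip_force: 50.8
```

Emit:
drive_tool(
  rows=[
    [0, 0, 0, -0.0368, 0.00765, 0, 0.3],
    [0, 0, 0, -0.0184, 0.0038, 0, 0.3],
    [0, 0, 0, 0, 0, 0, 0.3],
    [0, 0, 0, 0, 0, 0, 0.3],
    [0, 0, 0, 0, 0, 0, 0.3],
  ],
)

```text
time: 8.53
tool_pos: [0.5838, -0.2831, 0.2142]
tcp_rot: [-2.444, -1.97, 0.001]
wrist_force: [-0.0, 0.1, 0.4]
width: 0.456
grip_force: 50.8
```

```bash
python3 - <<'E'
from h import *
p=shot("wrist"); save(p,"w3.png"); plan([0.599,-0.2248,0.22],-12.4)
E
```

```text
tcp [ 0.5841 -0.2826  0.2146] tooly ang -12.2 tilt 0.13
shift before turn [ 0.0597  0.0023 -0.0053]
az turn 0.2  q6 -0.277
```

View pics/w3.png

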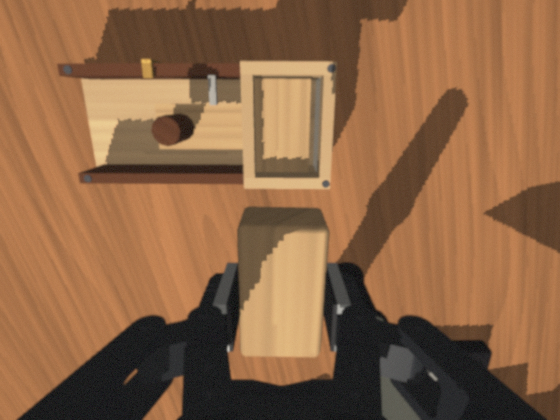

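The wrist view shows the hopper rim with corners at (241,62), (336,62), (333,188) and (244,188). The post top is at (165,130), the pointer at (212,88), the mark at (147,68), and the block is held below at about (283,290).

```bash
python3 - <<'E'
from h import *
p=shot("wrist");T=T_tool()
rim=pix2w(p,[(241,61.5),(336,61.5),(333,188.5),(244,188.5)],.072); e=rim-np.roll(rim,-1,0)
print(rim.round(4),"sides",np.linalg.norm(e,axis=1).round(4),np.degrees(np.arctan2(e[:,1],e[:,0])).round(1),"c",rim.mean(0).round(4))
for n,xy,z in(("post",(165,130),.101),("ptr",(212,88),.061),("mark",(147,68),.060)):print(n,pix2w(p,[xy],z)[0].round(4))
for uv in ((283,356),(283,233),(241,300),(327,300)):
    X=pix2w(p,[uv],T[2,3]+.0165)[0]; print("tool",(np.linalg.inv(T)@np.r_[X,1])[:3].round(4))
E
```

```text
[[ 0.5757 -0.1638  0.072 ]
 [ 0.6509 -0.1801  0.072 ]
 [ 0.6313 -0.2844  0.072 ]
 [ 0.5519 -0.2673  0.072 ]] sides [0.0769 0.1062 0.0812 0.1062] [ 167.8   79.3  -12.2 -103. ] c [ 0.6025 -0.2239  0.072 ]
post [ 0.5085 -0.2021  0.101 ]
ptr [ 0.5451 -0.1774  0.061 ]
mark [ 0.4952 -0.1499  0.06  ]
tool [-0.0346  0.0002 -0.0165]
tool [ 0.0305  0.0001 -0.0165]
tool [-0.0026 -0.0191 -0.0165]
tool [-0.0026  0.0202 -0.0165]
```

Emit:
drive_tool(
  rows=[
    [0, 0, 0, 0.03135, 0.00215, 0, 0.3],
    [0, 0, 0, 0.03135, 0.00215, 0, 0.3],
    [0, 0, 0, 0, 0, 0.035, 0.3],
    [0, 0, 0, 0, 0, 0.035, 0.3],
    [0, 0, 0, 0, 0, 0.025, 0.3],
    [0, 0, 0, 0, 0, 0, 0.3],
    [0, 0, 0, 0, 0, 0, 0.3],
    [0, 0, 0, 0, 0, 0, 0.3],
  ],
)

```text
time: 9.3
tool_pos: [0.6032, -0.2233, 0.1225]
tcp_rot: [2.443, 1.972, 0.002]
wrist_force: [1.0, 0.7, 0.5]
width: 0.454
grip_force: 50.8
```

```bash
python3 - <<'E'
from h import *
plan([0.6015,-0.2222,0.073],-12.3); p=shot("wrist"); q=shot("scene")
a=cv2.resize(p["color"][60:400,130:430],None,fx=1.45,fy=1.45); b=cv2.resize(q["color"][165:285,150:240],None,fx=4.1,fy=4.1,interpolation=cv2.INTER_CUBIC)
o=np.zeros((max(len(a),len(b)),a.shape[1]+b.shape[1],3),np.uint8); o[:len(a),:a.shape[1]]=a;o[:len(b),a.shape[1]:]=b
cv2.imwrite("pics/m4.png",o[:600,:800,::-1]);print(o.shape)
E
```

```text
tcp [ 0.6032 -0.2233  0.1225] tooly ang -12.19 tilt 0.13
shift before turn [ 0.0007 -0.002   0.0495]
az turn 0.11  q6 -0.181
(493, 804, 3)
```

View pics/m4.png

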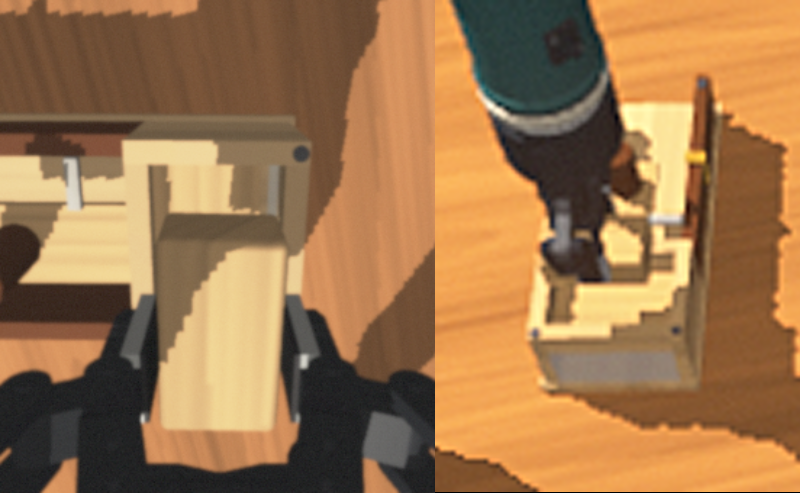

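The block is lined up over the hopper mouth, whose inside runs from x about 148 to 288 in the inset. I'll lower it and check the force.

Emit:
drive_tool(
  rows=[
    [0, 0, 0, 0.0007, -0.0015, 0.025, 0.3],
    [0, 0, 0, 0, 0, 0.014, 0.3],
    [0, 0, 0, 0, 0, 0.008, 0.3],
    [0, 0, 0, 0, 0, 0, 0.3],
    [0, 0, 0, 0, 0, 0, 0.3],
  ],
)

```text
time: 9.82
tool_pos: [0.6004, -0.2226, 0.0736]
tcp_rot: [-2.445, -1.971, 0.001]
wrist_force: [-0.3, -0.9, -0.9]
width: 0.453
grip_force: 50.8
```

Emit:
drive_tool(
  rows=[
    [0, 0, 0, 0, 0, 0, 0.62],
    [0, 0, 0, 0, 0, 0, 0.62],
    [0, 0, 0, 0, 0, 0, 0.62],
    [0, 0, 0, 0, 0, 0, 0.62],
    [0, 0, 0, 0, 0, 0, 0.62],
    [0, 0, 0, 0, 0, -0.015, 0.62],
    [0, 0, 0, 0, 0, -0.03, 0.62],
    [0, 0, 0, 0, 0, -0.03, 0.62],
  ],
)

```text
time: 10.48
tool_pos: [0.5992, -0.222, 0.1478]
tcp_rot: [-2.443, -1.97, 0.003]
wrist_force: [0.8, -0.9, 0.2]
width: 0.622
grip_force: 0.0
```

Emit:
drive_tool(
  rows=[
    [0, 0, 0, 0, 0, -0.03, 0.62],
    [0, 0, 0, 0, 0, -0.03, 0.62],
    [0, 0, 0, -0.03, -0.03, -0.01, 0.62],
    [0, 0, 0, -0.03, -0.025, 0, 0.62],
    [0, 0, 0, 0, 0, 0, 0.62],
    [0, 0, 0, 0, 0, 0, 0.62],
    [0, 0, 0, 0, 0, 0, 0.62],
  ],
)

```text
time: 11.07
tool_pos: [0.5358, -0.2685, 0.2184]
tcp_rot: [2.447, 1.971, 0.001]
wrist_force: [0.8, -0.5, -0.7]
width: 0.618
grip_force: 0.0
```

```bash
python3 - <<'E'
from h import *
p=shot("wrist"); save(p,"w5.png"); plan([0.5085,-0.2021,0.066],-12.3); print(status.read_state()["time"])
E
```

```text
tcp [ 0.5361 -0.2682  0.2181] tooly ang -12.25 tilt 0.03
shift before turn [ 0.0586 -0.041   0.1522]
az turn 0.05  q6 -0.292
11.1167
```

View pics/w5.png

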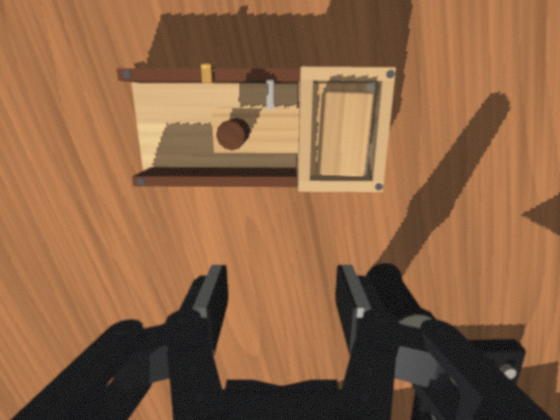

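The block lies flat in the hopper at (346,135), inside the rim (300–395, 67–190). The post top is at (231,135), the pointer at (270,94) and the mark at (206,73).

```bash
cat > ptr.py <<'E'
from h import *
def fx(X,yaw=-12.3): a=np.radians(yaw); return X@np.array([[np.cos(a),-np.sin(a)],[np.sin(a),np.cos(a)]])
E
python3 - <<'E'
from ptr import *
p=shot("wrist"); T=T_tool()
for n,xy,z in(("post",(231,135),.101),("ptr",(270,92),.061),("ptrtip",(269.5,81.5),.061),("mark",(206.5,73),.060),("hopc",(347,128.5),.072),("blk",(347,133),.086)):
    X=pix2w(p,[xy],z)[0]; print(n,X.round(4),"feeder",fx(X[:2]-np.array([.601,-.2243])).round(4),"tool",(T[:3,:3].T@(X-T[:3,3])).round(4))
E
```

```text
post [ 0.5094 -0.2026  0.101 ] feeder [-0.0941  0.0017] tool [ 0.0581 -0.0401  0.117 ]
ptr [ 0.5455 -0.1768  0.061 ] feeder [-0.0643  0.0346] tool [ 0.091  -0.0102  0.157 ]
ptrtip [ 0.547  -0.1683  0.061 ] feeder [-0.0647  0.0432] tool [ 0.0995 -0.0106  0.157 ]
mark [ 0.4954 -0.15    0.06  ] feeder [-0.119   0.0502] tool [ 0.1066 -0.0649  0.158 ]
hopc [ 0.6047 -0.2205  0.072 ] feeder [0.0028 0.0045] tool [0.0608 0.0569 0.146 ]
blk [ 0.6017 -0.2225  0.086 ] feeder [0.0003 0.0019] tool [0.0582 0.0543 0.132 ]
```

Emit:
drive_tool(
  rows=[
    [0, 0, 0, 0.0292, -0.0202, 0, 0.52],
    [0, 0, 0, 0.0292, -0.0202, 0, 0.52],
    [0, 0, 0, 0, 0, 0.035, 0.52],
    [0, 0, 0, 0, 0, 0.035, 0.52],
    [0, 0, 0, 0, 0, 0.02, 0.52],
    [0, 0, 0, 0, 0, 0, 0.52],
    [0, 0, 0, 0, 0, 0, 0.52],
    [0, 0, 0, 0, 0, 0, 0.52],
  ],
)

```text
time: 11.83
tool_pos: [0.5101, -0.203, 0.1295]
tcp_rot: [2.444, 1.972, 0.001]
wrist_force: [-0.5, 0.3, 0.4]
width: 0.525
grip_force: 0.0
```

```bash
python3 - <<'E'
from h import *
plan([0.509,-0.2024,0.066],-12.3); p=shot("wrist"); save(p,"w6.png")
E
```

```text
tcp [ 0.5101 -0.203   0.1295] tooly ang -12.2 tilt 0.09
shift before turn [ 0.0003 -0.0013  0.0635]
az turn 0.1  q6 -0.211
```

View pics/w6.png

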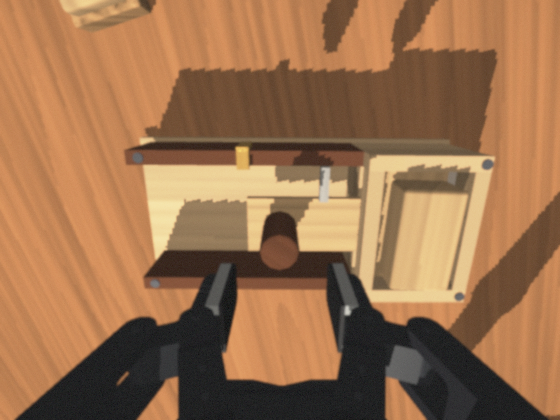

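Wrist view: the post top at (279,250) sits midway between the fingers at (222) and (343). The pointer is at (325,183) and the mark at (242,157). I'll descend and grip.

Emit:
drive_tool(
  force=60,
  rows=[
    [0, 0, 0, 0, -0.001, 0.03, 0.52],
    [0, 0, 0, 0, 0, 0.025, 0.52],
    [0, 0, 0, 0, 0, 0.008, 0.52],
    [0, 0, 0, 0, 0, 0, 0.52],
    [0, 0, 0, 0, 0, 0, 0.1],
    [0, 0, 0, 0, 0, 0, 0.1],
    [0, 0, 0, 0, 0, 0, 0.1],
    [0, 0, 0, 0, 0, 0, 0.1],
  ],
)

```text
time: 12.55
tool_pos: [0.5088, -0.2033, 0.0675]
tcp_rot: [2.444, 1.97, 0.001]
wrist_force: [-3.2, 0.9, 6.4]
width: 0.261
grip_force: 59.2
```

Emit:
drive_tool(
  rows=[
    [0, 0, 0, 0, 0, 0, 0.1],
    [0, 0, 0, 0, 0, 0, 0.1],
  ],
)

```text
time: 12.72
tool_pos: [0.5088, -0.2033, 0.0675]
tcp_rot: [2.444, 1.97, 0.001]
wrist_force: [-3.6, 0.2, 6.3]
width: 0.267
grip_force: 59.3
```

```bash
cat >> ptr.py <<'E'
def find():
    p=shot("wrist"); c=p["color"]; h=cv2.cvtColor(c,cv2.COLOR_RGB2HSV).astype(int)
    a=np.radians(-12.3); ex=np.array([np.cos(a),np.sin(a)]); ey=np.array([-ex[1],ex[0]]); o=np.array([.601,-.2243])
    # per-pixel feeder coords at z=.061
    vv,uu=np.mgrid[0:420,0:560]; X=pix2w(p,np.c_[uu.ravel(),vv.ravel()],.061)[:,:2]; F=np.stack([(X-o)@ex,(X-o)@ey],1).reshape(420,560,2)
    ok=lambda x0,x1,y0,y1:(F[...,0]>x0)&(F[...,0]<x1)&(F[...,1]>y0)&(F[...,1]<y1)
    def blob(m):
        n,l,s,ce=cv2.connectedComponentsWithStats(m.astype(np.uint8)); 
        return l==1+np.argmax(s[1:,4]) if n>1 else None
    S,V,H=h[...,1],h[...,2],h[...,0]
    mk=blob((H>18)&(H<30)&(S>150)&(V>110)&ok(-.15,-.09,.038,.065)); st=blob((S<60)&(V>90)&ok(-.16,-.04,.012,.052))
    s=status.read_state(); print("t",s["time"],s["tool_pos"].round(4),s["wrist_force"].round(1),s["width"],s["grip_force"])
    r=[]
    for n,m in(("mark",mk),("ptr",st)):
        if m is None: print(n,None); continue
        f=F[m]; ys,xs=np.nonzero(m); lo,hi=np.percentile(f,[3,97],axis=0); print(n,m.sum(),"px",xs.mean().round(1),ys.mean().round(1),"mean",f.mean(0).round(4),"lo",lo.round(4),"hi",hi.round(4)); r.append(f.mean(0)[0])
    if len(r)==2: print("ptr-mark x",(r[1]-r[0]).round(4))
    return p
E
python3 - <<'E'
from ptr import *
p=find()
T=T_tool(); a=np.radians(-12.3); print("pull dir tool",(T[:3,:3].T@-np.array([np.cos(a),np.sin(a),0])).round(4))
E
```

```text
t 12.7667 [ 0.5087 -0.2033  0.0675] [-3.4  0.7  5.7] 0.26471544269217684 59.26410734653473
mark None
ptr 609 px 342.3 212.4 mean [-0.0651  0.0327] lo [-0.0681  0.0207] hi [-0.0622  0.0441]
pull dir tool [ 0.001  -1.     -0.0025]
```

Emit:
drive_tool(
  rows=[
    [0, 0, 0, 0, -0.004, 0, 0.1],
    [0, 0, 0, 0, -0.008, 0, 0.1],
    [0, 0, 0, 0, -0.01, 0, 0.1],
    [0, 0, 0, 0, -0.01, 0, 0.1],
    [0, 0, 0, 0, -0.01, 0, 0.1],
    [0, 0, 0, 0, -0.006, 0, 0.1],
    [0, 0, 0, 0, 0, 0, 0.1],
    [0, 0, 0, 0, 0, 0, 0.1],
  ],
)

```text
time: 13.43
tool_pos: [0.4643, -0.1934, 0.0675]
tcp_rot: [2.441, 1.967, 0.008]
wrist_force: [7.7, -0.1, -0.2]
width: 0.261
grip_force: 59.6
```

```bash
python3 - <<'E'
from ptr import *
i=cv2.cvtColor(cv2.imread("pics/w6.png"),cv2.COLOR_BGR2HSV); print(i[153:163:4,238:248:4])
p=find(); save(p,"w7.png")
a=np.radians(-12.3); ex=np.array([np.cos(a),np.sin(a)]);X=np.array([.601,-.2243])-.119*ex+.05*np.array([-ex[1],ex[0]])
uv=w2pix(p,[np.r_[X,.06]])[0]; print(uv); u,v=uv.round().astype(int); print(cv2.cvtColor(p["color"],cv2.COLOR_RGB2HSV)[v-6:v+7:6,u-6:u+7:6])
E
```

```text
[[[ 19 146 223]
  [ 19 146 224]
  [ 19 146 220]]

 [[ 19 148 222]
  [ 19 149 223]
  [ 19 151 219]]

 [[ 19 146 223]
  [ 19 146 224]
  [ 19 147 222]]]
t 13.4833 [ 0.4645 -0.1935  0.0675] [ 8.2 -0.3  0.1] 0.2636569247030794 59.61718261241913
mark 1 px 325.0 166.0 mean [-0.12    0.0559] lo [-0.12    0.0559] hi [-0.12    0.0559]
ptr 589 px 342.1 212.7 mean [-0.1106  0.0326] lo [-0.1136  0.0208] hi [-0.1077  0.0437]
ptr-mark x 0.0094
[326.36959556 177.80189474]
[[[ 18 147 213]
  [ 19 146 224]
  [ 19 149 222]]

 [[ 18 141 128]
  [ 18 145 137]
  [ 17 146 164]]

 [[ 18 139 125]
  [ 18 137 128]
  [ 18 139 125]]]
```

```bash
sed -i 's/(H>18)&(H<30)&(S>150)&(V>110)&ok(-.15,-.09,.038,.065)/(H>=15)\&(H<30)\&(S>125)\&(V>110)\&ok(-.135,-.1,.040,.060)/' ptr.py; python3 - <<'E'
from ptr import *
p=find()
for m in masks_of(p,"block"): print(m["score"],m["bbox"])
b=p["color"][120:280,240:440]; q=shot("scene")["color"][170:280,165:235]
b=cv2.resize(b,None,fx=2.5,fy=2.5,interpolation=cv2.INTER_CUBIC);q=cv2.resize(q,None,fx=4,fy=4,interpolation=cv2.INTER_CUBIC)
o=np.zeros((440,780,3),np.uint8);o[:400,:500]=b;o[:440,500:]=q; cv2.imwrite("pics/m8.png",o[:,:,::-1])
E
```

```text
t 13.5333 [ 0.4646 -0.1935  0.0676] [ 8.7 -0.  -0.4] 0.26553789334118794 59.62799370288849
mark 523 px 325.3 177.7 mean [-0.1195  0.0502] lo [-0.1233  0.0432] hi [-0.1156  0.0568]
ptr 590 px 342.0 212.6 mean [-0.1105  0.0326] lo [-0.1134  0.0208] hi [-0.1076  0.0437]
ptr-mark x 0.009
0.81 [503.7, 201.2, 560.0, 306.9]
```

Emit:
drive_tool(
  rows=[
    [0, 0, 0, 0, -0.005, 0, 0.1],
    [0, 0, 0, 0, -0.0043, 0, 0.1],
    [0, 0, 0, 0, 0, 0, 0.1],
    [0, 0, 0, 0, 0, 0, 0.1],
    [0, 0, 0, 0, 0, 0, 0.1],
    [0, 0, 0, 0, 0, 0, 0.1],
  ],
)

```text
time: 14.13
tool_pos: [0.4559, -0.1916, 0.0675]
tcp_rot: [2.44, 1.966, 0.009]
wrist_force: [9.7, 0.2, -0.4]
width: 0.265
grip_force: 60.2
```

```bash
python3 - <<'E'
from ptr import *
p=find()
for m in masks_of(p,"block"): print(m["score"],m["bbox"])
b=p["color"][120:320,240:560]; q=shot("scene")["color"][170:280,165:235]
b=cv2.resize(b,None,fx=1.6,fy=1.6,interpolation=cv2.INTER_CUBIC);q=cv2.resize(q,None,fx=4,fy=4,interpolation=cv2.INTER_CUBIC)
o=np.zeros((440,792,3),np.uint8);o[:320,:512]=b;o[:440,512:]=q; cv2.imwrite("pics/m9.png",o[:,:,::-1])
E
```

```text
t 14.1833 [ 0.456  -0.1916  0.0675] [ 9.9  0.4 -1.9] 0.2631668877587819 60.240501165390015
mark 494 px 342.8 175.4 mean [-0.12    0.0514] lo [-0.124   0.0448] hi [-0.116   0.0573]
ptr 566 px 342.1 213.5 mean [-0.1192  0.0323] lo [-0.1221  0.0209] hi [-0.1163  0.0433]
ptr-mark x 0.0008
0.82 [517.3, 199.7, 560.0, 309.1]
```

View pics/m9.png

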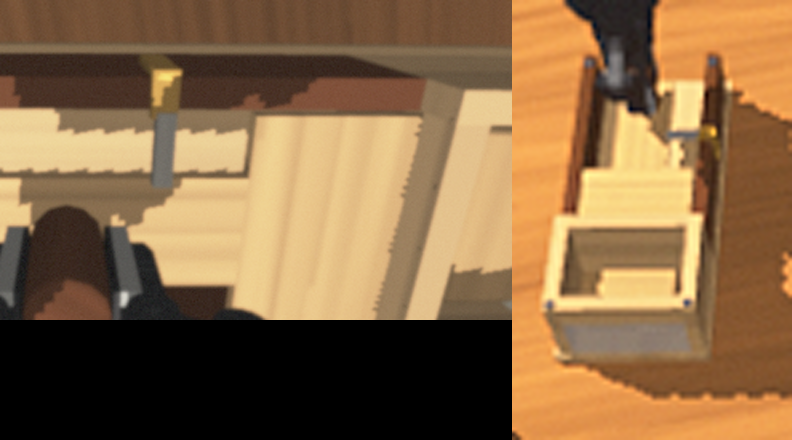

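The pointer (163,150) lines up with the brass mark (166,85) to within 1 mm. In the scene inset the hopper rim is unobstructed, so the block is no longer standing 14 mm above it. I'll check by the numbers that it reached the tray.

```bash
python3 - <<'E'
from ptr import *
for n in("scene","top"):
    p=shot(n)
    for m in masks_of(p,"block"):
        ys,xs=np.nonzero(m["mask"])
        if n=="scene" and xs.mean()>230 or n=="top" and xs.mean()<320: continue
        for z in(.038,.086):
            F=fx(pix2w(p,np.c_[xs,ys],z)[:,:2]-np.array([.601,-.2243])); print(n,m["score"],len(xs),np.round(m["bbox"]),z,np.percentile(F,[2,98],axis=0).round(3).tolist())
w=shot("wrist"); c=np.array([[x,y] for x in(-.02,.02) for y in(-.035,.035)])
a=np.radians(-12.3);Rm=np.array([[np.cos(a),-np.sin(a)],[np.sin(a),np.cos(a)]])
p=shot("scene"); c=c@Rm.T+[.601,-.2243]
for z in(.008,.038): print(z,((w2pix(p,np.c_[c,np.full(4,z)])-[165,170])*4+[512,0]).round())
# sunlit patch and window columns
im=cv2.cvtColor(p["color"],cv2.COLOR_RGB2HSV); print("window",im[252:256,175:212:4].mean(0).round().tolist())
E
```

```text
scene 0.48 150 [184. 237. 208. 245.] 0.038 [[-0.009, -0.033], [0.011, 0.034]]
scene 0.48 150 [184. 237. 208. 245.] 0.086 [[0.02, -0.021], [0.039, 0.043]]
top 0.82 262 [348. 192. 374. 204.] 0.038 [[-0.012, -0.032], [0.022, 0.038]]
top 0.82 262 [348. 192. 374. 204.] 0.086 [[-0.02, -0.025], [0.014, 0.043]]
0.008 [[590. 280.]
 [684. 278.]
 [585. 327.]
 [680. 325.]]
0.038 [[583. 259.]
 [679. 257.]
 [577. 307.]
 [675. 305.]]
window [[14.0, 144.0, 182.0], [12.0, 51.0, 130.0], [14.0, 57.0, 143.0], [15.0, 58.0, 142.0], [12.0, 56.0, 142.0], [14.0, 59.0, 142.0], [12.0, 57.0, 141.0], [14.0, 58.0, 142.0], [14.0, 54.0, 143.0], [16.0, 124.0, 148.0]]
```

With its top at z = 0.038, both cameras place the block's footprint inside the tray, at x −12 to 22 mm and y about ±35 mm. It is lying in the tray and the gate is still held, so I'm handing in.

```bash
python3 -c "
from h import *
print(workorder.finish_job())"
```

```text
the job is handed in; nothing more can be done
None
```

The block went into the hopper and dropped into the tray when I pulled the gate, and I handed the job in with the gripper still holding the gate and the pointer within about 1 mm of the brass mark; no verdict was returned.

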